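# Bolt the transit case shut past its spring catch

## Task

Bolt the lid of the grey transit case shut: press the spring catch down with one fingertip, keep it down, and with the other finger push the upright plate of the bolt until the bolt is fully home in its keeper. Then let go, so that the catch springs up and locks it. Do not force the bolt against the raised catch, and do not grip, lift or shift the things lying about.

Things in the scene. Friction and masses are not known exactly. Their poses are not given: they have to be found in the camera images.
- case: grey steel transit case, 120 (x) x 260 (y) x 60 mm, fixed; origin at the centre of its underside on the bench, z up. All axes below are the case's: the bolt slides along its +y, in the plane x = 0. On its top lie the bolt plate (58 mm wide, 3 mm thick, y -90 to +70 mm) and, at y = 94 mm, the keeper, a low steel block 16 mm high that takes the bolt's rod.
- push_plate (a point): middle of the back (-y) face of the bolt's upright steel push plate, 27 mm above the case's top; moves with joint bolt. The plate is 48 mm wide (x), 6 mm thick (y), from 4 to 50 mm above the case's top; push it to +y; behind it is free space down to the bolt plate. Two side rails carry a cross bar, 31 to 43 mm above the case's top and 19 to 27 mm ahead of this face.
- pad (a point): dark steel spring catch plate (moves with joint catch). Its flat top, 26 mm (x) x 67 mm (y), is where a finger presses: the point is the middle of this surface, 27 mm above the case's top while up; flat from y = -33.5 to +33.5 mm of the point. When the bolt is home, its cross bar stands 4 mm over the raised flat at y = -29.5 to -21.5 mm.
- hump (a point): top of the hump at the back (-y) end of the catch plate, 6 mm long (y), 10 mm higher than the flat, 36.5 mm behind the flat's middle. While the catch is up the hump stands in the way of the bolt's cross bar; with the catch down by 6 mm or more the bar passes over it. With the bolt home the hump springs up between push plate and cross bar.
- bolt (a joint): travel of the bolt with its push plate along the case's +y: 0 is fully drawn, 0.022 m fully home (hard stop). It starts at 0 to 0.0025; with the catch up it is stopped at 0.004. Slides with about 2 N of friction and stays where it is left.
- catch (a joint): how far the catch plate is pressed straight down: 0 up, 0.010 m fully down (hard stop). Its spring pushes it up with 3 N when up and 6 N when fully down; 0.006 or more frees the bolt; released, it springs up.
- terminal: white terminal strip, 20 x 61 x 21 mm, lying loose on the lid beside the bolt on the case's -x side; origin at the centre of its underside; leave alone
- driver: grey ribbed LED driver, 64 x 122 x 39 mm, loose on the bench near the case's -y end; origin at the centre of its underside; leave alone
- measure: brown tape measure standing upright, 30 x 68 x 58 mm, loose on the bench near the case's +y end; origin at the centre of its underside; leave alone

How it is judged (in metres and radians):
On the way:
1. while a fingertip holds the catch down, the other finger pushes the bolt past the hump (value of joint bolt above 0.006 m and value of joint catch above 0.005 m and contact force between the fingers and catch above 0.3 N and contact force between the fingers and bolt above 0.3 N), for 0.05 s.
At the end, for the whole second after the job is handed in: the bolt is home (within 4.5 mm of its 22 mm stop) and at rest, and the catch has sprung up behind its cross bar (pressed less than 2 mm) (value of joint bolt above 0.0175 m and value of joint catch below 0.002 m and velocity of joint bolt between -0.005 and 0.005 m/s); the robot touches nothing.
It fails at once if the bolt is forced (over 60 N) against the raised catch (value of joint each of bolt, catch below 0.006 m and contact force between the fingers and bolt above 60 N).
It fails at once if the terminal strip is moved more than 20 mm, lifted or gripped (distance of terminal from where it was at the start of the episode above 0.02 m or contact force between the fingers and terminal above 5 N).
It fails at once if the LED driver is moved more than 20 mm, lifted or gripped (distance of driver from where it was at the start of the episode above 0.02 m or contact force between the fingers and driver above 5 N).
It fails at once if the tape measure is moved more than 20 mm, lifted or gripped (distance of measure from where it was at the start of the episode above 0.02 m or contact force between the fingers and measure above 5 N).
It also fails if it takes over 32 s, if anything falls off the work surface, if the arm or the gripper's body presses on something with over 40 N, if the wrist force passes 120 N, or if a joint passes its speed limit or range.

## Robot

A 6-joint arm with a two-finger parallel gripper is mounted at the origin on a cart in front of the work surface, level with it; the furniture and walls round the work are solid. World frame = base frame: x ahead of the robot, y to its left, z up, the work surface at z = 0. Lengths are in mm, angles in rad, forces in N, time in s.
With the tool pointing down it reaches from about 300 to 775 mm from the base axis. Payload 14.6 kg.
Tool frame: the origin (TCP) lies midway between the tips of the shut fingers; the grasp point (between the pads) lies r.hold_point_z behind it (r.hold_point_z is the distance from the TCP to the grasp point, in mm); z points along the fingers, y is the direction in which the jaws open and shut (so a half turn about z gives the same grasp; the last joint's range is limited). The gripper opens to 94 mm and grips with 3 to 60 N. Pads are 16 mm wide; open, the fingers measure 119 mm over their backs; the gripper's body (75 mm by 177 mm) begins 78 mm behind the grasp point.
Start: joints at [1.093, 0.3, 1.521, -0, 1.321, -0.067], TCP at [219.635, 504.232, 205.446] pointing down, gripper open.
Joint ranges: [-3.03, 3.03], [-0.79, 2.21], [0.23, 2.52], [-1.04, 4.18], [0, 3.07], [-2.55, 2.55]. Speed limits (rad/s): [2.22, 2.22, 2.57, 3.14, 3.14, 3.14].

## Interface

Orientations are given as a 3x3 rotation matrix whose columns are the frame's x, y, z axes.
In Python, from cell import r, vision gives the robot as it stands.
- The arm moves only by the shell command python3 -m creep 'ROWS'. ROWS is a JSON object of lists of equal length, an entry for each row: "linear": the shift along the world's x, y, z scaled (see below), a list of three; "spin": the turn about the world's z scaled (see below); "jaw": the gripper command: -1 is fully open, 1 is shut, values between are in proportion. In form: {"linear": [[tx, ty, tz], ...], "spin": [spin, ...], "jaw": [jaw, ...]}. A call has 1 to 8 rows; each row is the pose to reach, as a shift and turn from the pose commanded when the call began; what a row does not reach only later rows make up. The controller multiplies each number of a shift by 0.12 m and each number of a turn by 30 degrees. A row lasts 1/8 s, in which the tool goes at most 62.5 mm and 10.7 degrees, less where a joint would pass 70% of its speed; a pose out of reach is approached as far as the arm can. A call with a number of a shift or a turn outside -1 to 1 is refused whole. A call with a gripper value outside its range is refused whole. The fingers move at their own pace and stop on an object; the grip force is fixed at half the most. Time passes only in rows, so rows that repeat a pose let the fingers close. It gives the time, the measured TCP pose, the force and the opening at its end, in the units of the state.
- r.get_obs(): the state, without advancing time (a new reading comes with each control period).
- vision.capture(name): name is "scene" or "side" or "wrist"; returns the picture (420x560x3 uint8, red, green, blue); there is no depth.
- vision.camera_model(name): a dict with "vfov" (degrees; the focal length in pixels is half the picture's height over the tangent of half this angle, whatever the lens; pixels are square), "cx", "cy" (the principal point, pixels), "cam_to_world" (4x4, takes a point from camera to world coordinates). Camera axes: x right, y up, looking along -z (the intrinsics and any distortion apply to the point x, -y, -z); pixel columns grow to the right and rows downward; lengths in mm; the calibration is good to about 2 mm. A picture is of the moment at which its call begins: read the wrist's pose just before it. camera_model takes no time and is no camera call; for the wrist camera it gives the pose at the moment of the call.
- r.job_done(): hands the job in, once; it reports no verdict.
The state is a dict: "t": time; "joint_pos": joint angles; "dq": joint speeds; "effort": joint torques, N m; "eef_pos": TCP position; "tool_rot": TCP orientation; "ft_force": force on the tool from outside, world axes, zero at the start; "wrist_torque": the same for the moment, N m; "gripper_width": finger opening in mm.
Only numpy, scipy, OpenCV 4.12 (cv2) and the standard library are available. Lean on these libraries where they do the work, as an engineer would, in place of code of your own. Each camera call takes 0.05 s, during which the arm holds its last target.

## Working session

There is one attempt and no reset: what is moved stays moved. The work goes in short steps, Python scripts to look and compute and a shell command to move; the robot and the scene stay as the last step left them, time stands still between calls to the robot, and variables do not carry over. Pictures are saved under pics/ and viewed, and the job is handed in when it is done.

```bash
ls; mkdir -p pics; python3 - <<'E'
from cell import r, vision
import cv2
o=r.get_obs()
print(o['t'],o['eef_pos'],o['tool_rot'],o['gripper_width'],r.hold_point_z)
for n in("scene","side","wrist"):
    m=vision.camera_model(n);print(n,m)
    cv2.imwrite(f"pics/{n}0.png",vision.capture(n)[:,:,::-1])
E
```

```text
pics
0.0 [219.52007966 503.99985596 204.89444363] [[-9.16815520e-01  3.99310680e-01 -5.31560576e-04]
 [ 3.99311027e-01  9.16814937e-01 -1.03665890e-03]
 [ 7.33937051e-05 -1.16268297e-03 -9.99999321e-01]] 93.9474633848942 18.8
scene {'vfov': 47.952821571686535, 'cx': 278.3660648278017, 'cy': 210.56171638575915, 'cam_to_world': array([[ 8.73290576e-01,  2.14483578e-01, -4.37447556e-01,
         6.39493552e+01],
       [-4.87153356e-01,  3.72031535e-01, -7.90110210e-01,
        -7.27032984e+02],
       [-6.72137903e-03,  9.03099846e-01,  4.29378029e-01,
         5.12079331e+02],
       [ 0.00000000e+00,  0.00000000e+00,  0.00000000e+00,
         1.00000000e+00]])}
side {'vfov': 43.89939228095744, 'cx': 272.9011195482258, 'cy': 211.40859892577103, 'cam_to_world': array([[ 9.88585361e-01,  7.47920186e-02, -1.30786615e-01,
         3.07977574e+02],
       [-1.50659395e-01,  4.95676138e-01, -8.55340232e-01,
        -1.14090563e+03],
       [ 8.55181626e-04,  8.65281064e-01,  5.01286294e-01,
         7.95860006e+02],
       [ 0.00000000e+00,  0.00000000e+00,  0.00000000e+00,
         1.00000000e+00]])}
wrist {'vfov': 65.9705077165718, 'cx': 283.0512488777335, 'cy': 208.0766515082833, 'cam_to_world': array([[ 3.99689421e-01, -8.89938409e-01, -2.19677025e-01,
         1.56635083e+02],
       [ 9.16649468e-01,  3.87660917e-01,  9.73281397e-02,
         5.31358708e+02],
       [-1.45585295e-03, -2.40267856e-01,  9.70705536e-01,
         3.82944429e+02],
       [ 0.00000000e+00,  0.00000000e+00,  0.00000000e+00,
         1.00000000e+00]])}
```

View pics/scene0.png

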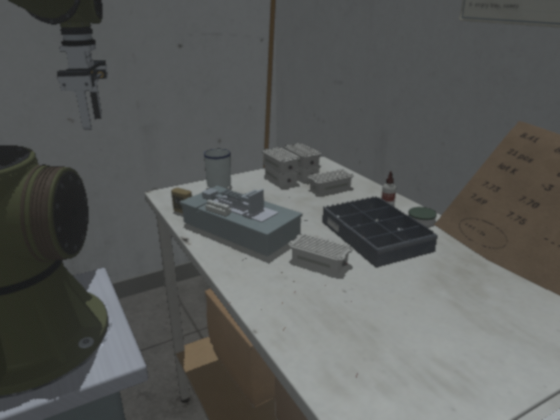

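View pics/side0.png

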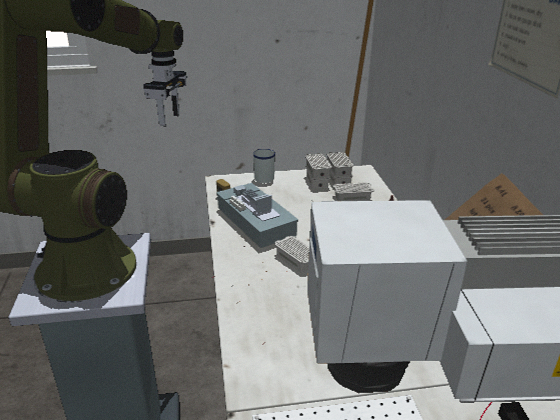

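View pics/wrist0.png

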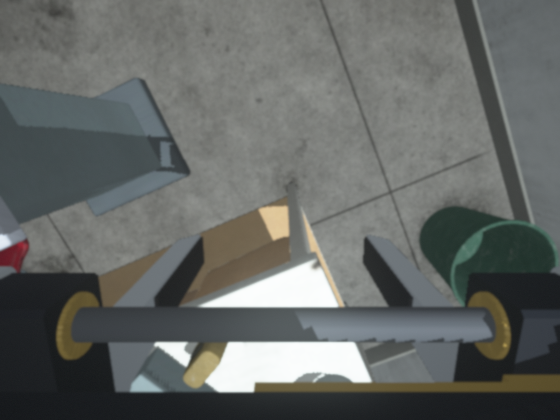

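The scene view shows the case with corners around (183,215), (300,225), with the driver at (320,253) and the measure at (180,200). In the wrist view the case only appears at the bottom left edge. I'll enlarge both fixed views.

```bash
cat > h.py <<'E'
import numpy as np,cv2
from cell import r,vision
def ray(m,u,v):
    f=210/np.tan(np.radians(m['vfov']/2)); T=np.array(m['cam_to_world'])
    d=T[:3,:3]@np.array([(u-m['cx'])/f,-(v-m['cy'])/f,-1]); return T[:3,3],d
def onz(m,u,v,z):
    p,d=ray(m,u,v); return p+d*(z-p[2])/d[2]
def proj(m,X):
    f=210/np.tan(np.radians(m['vfov']/2)); T=np.array(m['cam_to_world'])
    c=T[:3,:3].T@(np.array(X,float)-T[:3,3]); return m['cx']+f*c[0]/-c[2], m['cy']-f*c[1]/-c[2]
E
python3 - <<'E'
from h import *
a=cv2.imread('pics/scene0.png')[170:280,160:360]; cv2.imwrite('pics/s0z.png',cv2.resize(a,None,fx=4,fy=4,interpolation=2))
a=cv2.imread('pics/side0.png')[165:280,200:330]; cv2.imwrite('pics/d0z.png',cv2.resize(a,None,fx=5,fy=5,interpolation=2))
E
```

```text
(no output)
```

View pics/s0z.png

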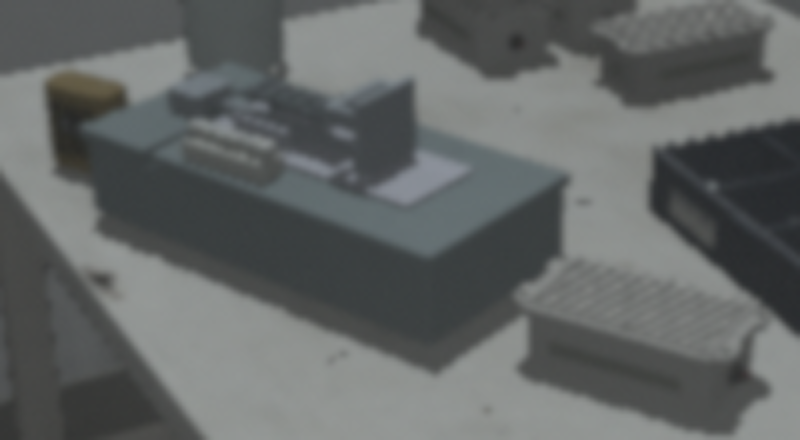

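View pics/d0z.png

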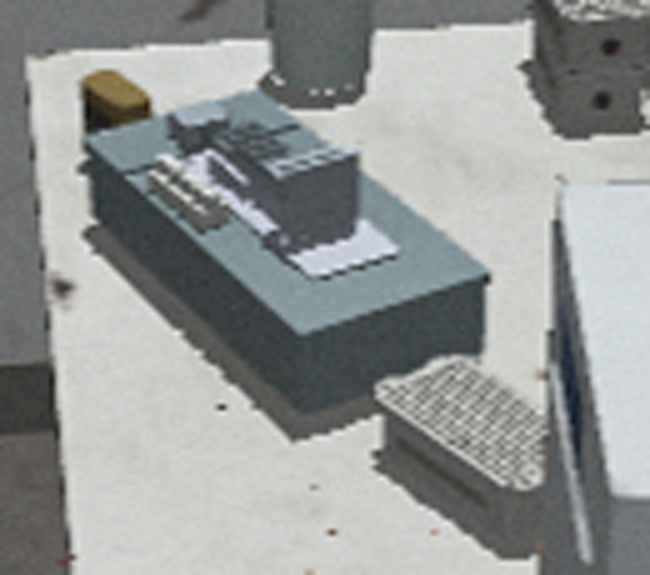

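```bash
python3 - <<'E'
from h import *
np.set_printoptions(precision=1,suppress=True)
for n,o,s,P in(("scene",(160,170),4,[(432,255),(568,178),(83,125),(235,65)]),("side",(200,165),5,[(300,333),(490,277),(87,143),(255,92)])):
    m=vision.camera_model(n)
    Q=np.array([onz(m,o[0]+(u+.5)/s-.5,o[1]+(v+.5)/s-.5,60)[:2] for u,v in P]);print(n,Q.round(1).tolist())
    print(Q.mean(0), np.linalg.norm(Q[0]-Q[1]),np.linalg.norm(Q[0]-Q[2]),np.degrees(np.arctan2(*(Q[2]-Q[0]+Q[3]-Q[1])[::-1])))
E
```

```text
scene [[453.3, 21.8], [559.9, 63.5], [351.7, 265.4], [464.3, 306.2]]
[457.3 164.2] 114.45089660796106 263.931800511659 112.06319263045332
side [[449.5, 16.7], [559.8, 58.2], [350.7, 247.3], [457.9, 299.2]]
[454.5 155.4] 117.84593637142964 250.8369266596043 113.04472094703372
```

```bash
python3 -m creep '{"linear": [[0.22,-0.32,0],[0.44,-0.64,0],[0.66,-0.957,0],[0.66,-0.957,0]], "spin": [0.17,0.34,0.51,0.51], "jaw": [-0.36,-0.36,-0.36,-0.36]}'
python3 -m creep '{"linear": [[0.22,-0.32,0],[0.44,-0.64,0],[0.66,-0.957,0],[0.66,-0.957,0]], "spin": [0.17,0.34,0.51,0.51], "jaw": [-0.36,-0.36,-0.36,-0.36]}'
python3 -m creep '{"linear": [[0.22,-0.32,0],[0.44,-0.64,0],[0.66,-0.957,0],[0.66,-0.957,0]], "spin": [0.17,0.34,0.51,0.51], "jaw": [-0.36,-0.36,-0.36,-0.36]}'
python3 - <<'E'
from h import *
o=r.get_obs();print(o['t'],o['eef_pos'],o['tool_rot'],o['ft_force'])
import pickle
pickle.dump(vision.camera_model('wrist'),open('w1.pkl','wb'))
cv2.imwrite('pics/w1.png',vision.capture('wrist')[:,:,::-1])
E
```

```text
t: 0.65
eef_pos: [300.1, 387.7, 205.5]
tool_rot: [[-0.989, 0.145, 0.0], [0.145, 0.989, -0.0], [-0.0, -0.0, -1.0]]
ft_force: [0.1, -0.2, 0.5]
gripper_width: 64.1
t: 1.15
eef_pos: [378.9, 273.4, 205.4]
tool_rot: [[-0.993, -0.12, -0.0], [-0.12, 0.993, -0.0], [0.0, -0.0, -1.0]]
ft_force: [-0.2, -0.2, -0.2]
gripper_width: 63.6
t: 1.65
eef_pos: [458.0, 159.1, 205.1]
tool_rot: [[-0.926, -0.378, -0.001], [-0.378, 0.926, -0.0], [0.001, 0.0, -1.0]]
ft_force: [0.0, 0.2, -0.0]
gripper_width: 63.8
1.65 [457.98482027 159.0709507  205.1287723 ] [[-9.25761343e-01 -3.78108008e-01 -5.19953747e-04]
 [-3.78108019e-01  9.25761481e-01 -8.05918702e-05]
 [ 5.11825582e-04  1.21989843e-04 -9.99999862e-01]] [ 0.0318629   0.19761996 -0.0347285 ]
```

View pics/w1.png

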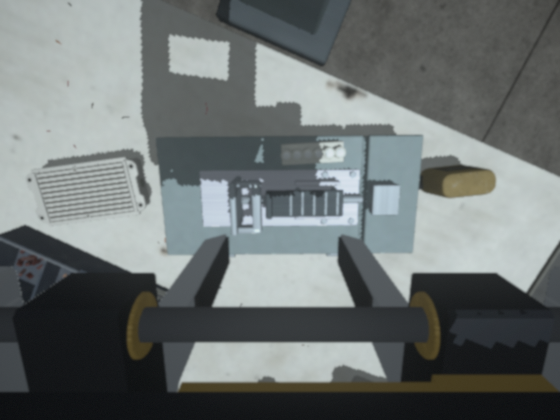

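The wrist view shows the case from above. The push plate is at about (237,205), the cross bar at about (257,208), the dark catch at (268–343,203) and the keeper at (385,198). I'll zoom in.

```bash
python3 - <<'E'
from h import *
a=cv2.imread('pics/w1.png')[125:265,150:350]; a=cv2.resize(a,None,fx=4,fy=4,interpolation=2); a=cv2.convertScaleAbs(a,alpha=1.4,beta=20)
cv2.imwrite('pics/w1z.png',a)
a=cv2.imread('pics/w1.png')[125:265,250:440]; a=cv2.resize(a,None,fx=4,fy=4,interpolation=2); a=cv2.convertScaleAbs(a,alpha=1.4,beta=20)
cv2.imwrite('pics/w1y.png',a)
E
```

```text
(no output)
```

View pics/w1z.png

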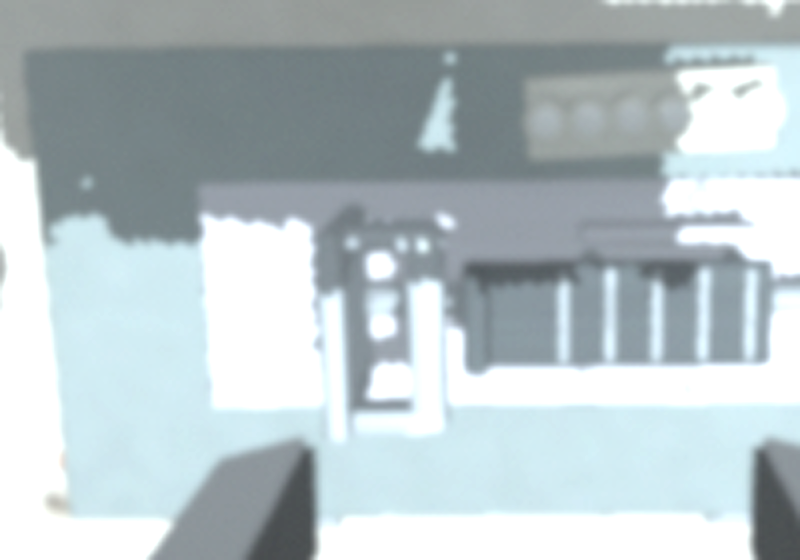

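View pics/w1y.png

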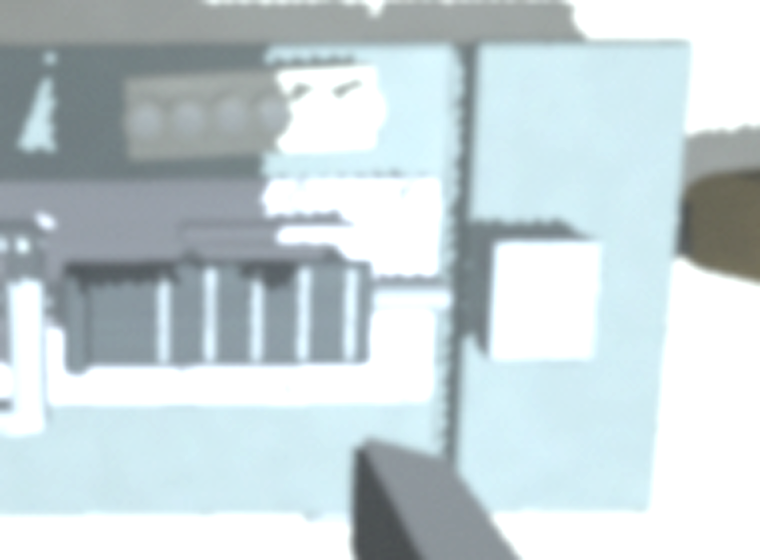

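```bash
python3 - <<'E'
from h import *
import pickle
np.set_printoptions(precision=1,suppress=True)
m=pickle.load(open('w1.pkl','rb'))
def z1(u,v,z): return onz(m,150+(u+.5)/4-.5,125+(v+.5)/4-.5,z)[:2]
def z2(u,v,z): return onz(m,250+(u+.5)/4-.5,125+(v+.5)/4-.5,z)[:2]
C=np.array([z1(25,50,60),z1(72,517,60),z2(690,42,60),z2(648,512,60)])
print(C, C.mean(0)); d=C[2]-C[0]+C[3]-C[1]; th=np.arctan2(d[1],d[0]); print(np.degrees(th),np.linalg.norm(C[0]-C[1]),np.linalg.norm(d)/2)
B=np.array([z1(198,185,63),z1(212,408,63),z2(443,178,63),z2(435,403,63)])
d=B[2]-B[0]+B[3]-B[1];print('bolt plate ang',np.degrees(np.arctan2(d[1],d[0])),np.linalg.norm(d)/2)
ey=np.array([np.cos(th),np.sin(th)]);ex=np.array([ey[1],-ey[0]]);O=C.mean(0)
L=lambda p:((p-O)@ex,(p-O)@ey)
for n,p in dict(bp0=B[0],bp1=B[1],bp2=B[2],bp3=B[3],plateback=z1(320,435,110),platebackmid=z1(321,330,110),platetopfar=z1(345,212,110),barfront=z1(443,350,103),barback=z1(411,350,103),humpback=z1(463,320,97),humpfront=z1(490,320,97),padend=z1(768,320,87),padx0=z1(650,262,87),padx1=z1(650,364,87),keep0=z2(490,240,76),keep1=z2(598,358,76),term=z1(525,80,81),term1=z1(780,155,81)).items(): print(n,np.array(L(p)),p)
E
```

```text
[[449.2  20.5]
 [561.4  67.4]
 [349.4 260.1]
 [461.9 307.6]] [455.5 163.9]
112.56449228960571 121.61942983257104 259.8084102205482
bolt plate ang 112.74887823862632 160.33481456563575
bp0 [-27.9 -89.3] [463.9  70.7]
bp1 [ 29.8 -89.7] [517.4  92.5]
bp2 [-28.7  70.4] [402.  217.9]
bp3 [29.5 71.3] [455.3 241. ]
plateback [ 21.8 -53.8] [496.2 122.5]
platebackmid [ -2.2 -52.5] [473.6 114.6]
platetopfar [-27.9 -46.2] [447.4 110.5]
barfront [  4.3 -26.6] [469.6 141. ]
barback [  4.3 -33.8] [472.3 134.3]
humpback [ -1.2 -22.4] [463.  142.8]
humpfront [ -1.1 -16.2] [460.7 148.5]
padend [ 1.7 48.8] [438.3 209.6]
padx0 [-12.4  20.8] [436.  178.4]
padx1 [12.2 21.2] [458.6 188.1]
keep0 [-15.3  79.4] [410.9 231.3]
keep1 [ 14.2 107.6] [427.3 268.7]
term [-53.8  -8. ] [408.8 135.9]
term1 [-36.3  51.2] [402.3 197.2]
```

```bash
python3 -m creep '{"linear": [[0.041,-0.103,0],[0.082,-0.206,0],[0.082,-0.206,-0.2],[0.082,-0.206,-0.4],[0.082,-0.206,-0.57],[0.082,-0.206,-0.7],[0.082,-0.206,-0.7]], "spin": [0.013,0.013,0.013,0.013,0.013,0.013,0.013], "jaw": [-0.277,-0.277,-0.277,-0.277,-0.277,-0.277,-0.277]}'
python3 - <<'E'
from h import *
o=r.get_obs();print(o['t'],o['eef_pos'],o['ft_force'])
cv2.imwrite('pics/w2.png',vision.capture('wrist')[:,:,::-1])
E
```

```text
t: 2.58
eef_pos: [466.7, 134.8, 120.8]
tool_rot: [[-0.922, -0.387, -0.002], [-0.387, 0.922, -0.0], [0.002, 0.0, -1.0]]
ft_force: [0.3, -0.1, 0.0]
gripper_width: 59.9
2.575 [466.73719545 134.83110518 120.77287585] [ 0.33118227 -0.14141722  0.04623262]
```

View pics/w2.png

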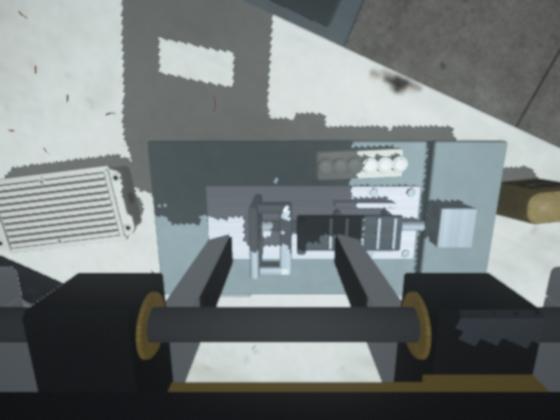

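The fingertips are at about (225,237) and (342,237), with the push plate at (253,240). I'll check these against the projected positions.

```bash
python3 - <<'E'
from h import *
m=vision.camera_model('wrist');o=r.get_obs();p=o['eef_pos'];R=o['tool_rot']
for y in(-30,30):
  for x in(8,-8): print(y,x,np.round(proj(m,p+R@np.array([x,y,0])),1))
O=np.array([455.5,163.9]);t=np.radians(112.65);ey=np.array([np.cos(t),np.sin(t)]);ex=np.array([ey[1],-ey[0]])
print('tcp case',(p[:2]-O)@ex,(p[:2]-O)@ey)
for n,(x,y,z) in dict(plate0=(-24,-53,110),plate1=(24,-53,110),padNE=(-13,50.5,87),padSE=(13,50.5,87)).items():
  q=O+x*ex+y*ey;print(n,np.round(proj(m,[*q,z]),1))
a=cv2.imread('pics/w2.png')[170:310,190:390]; a=cv2.resize(a,None,fx=4,fy=4,interpolation=2); a=cv2.convertScaleAbs(a,alpha=1.4,beta=20)
cv2.imwrite('pics/w2z.png',a)
E
```

```text
-30 8 [232.8 236.6]
-30 -8 [233.8 262.3]
30 8 [336.3 236.6]
30 -8 [335.3 262.3]
tcp case -0.3956653006422694 -31.17440434292867
plate0 [248.3 205.7]
plate1 [250.2 278.8]
padNE [404.5 213.8]
padSE [401.1 249.7]
```

View pics/w2z.png

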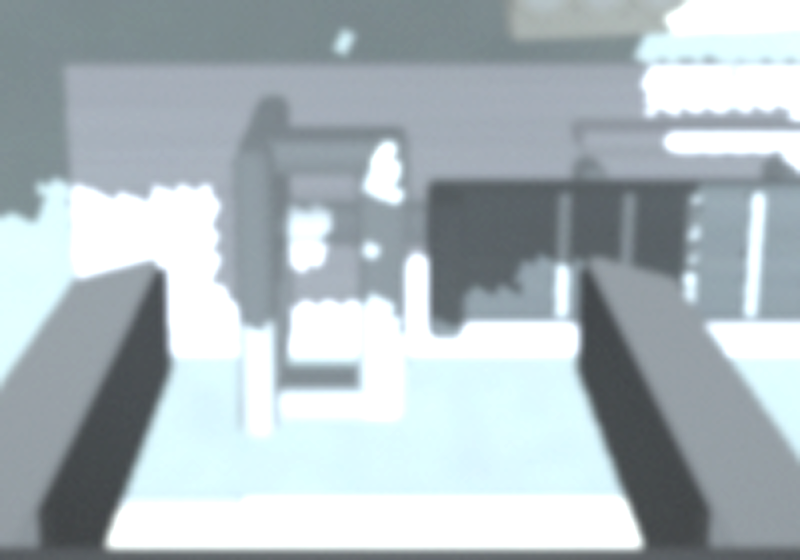

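```bash
python3 -m creep '{"linear": [[0,0,-0.1],[0,0,-0.2],[0,0,-0.25],[0,0,-0.25]], "spin": [0,0,0,0], "jaw": [-0.277,-0.277,-0.277,-0.277]}'
python3 -m creep '{"linear": [[0,0,-0.03],[0,0,-0.05],[0,0,-0.05]], "spin": [0,0,0], "jaw": [-0.277,-0.277,-0.277]}'
```

```text
t: 3.12
eef_pos: [466.9, 134.9, 91.0]
tool_rot: [[-0.922, -0.387, -0.001], [-0.387, 0.922, -0.0], [0.001, 0.0, -1.0]]
ft_force: [0.2, -0.3, -0.5]
gripper_width: 60.1
t: 3.5
eef_pos: [467.3, 135.0, 85.6]
tool_rot: [[-0.922, -0.387, 0.001], [-0.387, 0.922, 0.0], [-0.001, -0.0, -1.0]]
ft_force: [-0.9, -0.4, 3.3]
gripper_width: 60.1
```

```bash
python3 -m creep '{"linear": [[0,0,-0.025],[0,0,-0.05],[0,0,-0.05]], "spin": [0,0,0], "jaw": [-0.277,-0.277,-0.277]}'
python3 - <<'E'
from h import *
a=vision.capture('wrist')[:,:,::-1];cv2.imwrite('pics/w3.png',a)
cv2.imwrite('pics/w3z.png',cv2.convertScaleAbs(cv2.resize(a[150:340,170:430],None,fx=3,fy=3,interpolation=2),alpha=1.5,beta=20))
E
```

```text
t: 3.88
eef_pos: [467.3, 135.0, 79.4]
tool_rot: [[-0.922, -0.387, 0.0], [-0.387, 0.922, 0.0], [-0.0, -0.0, -1.0]]
ft_force: [0.5, 0.4, 5.3]
gripper_width: 59.9
```

View pics/w3z.png

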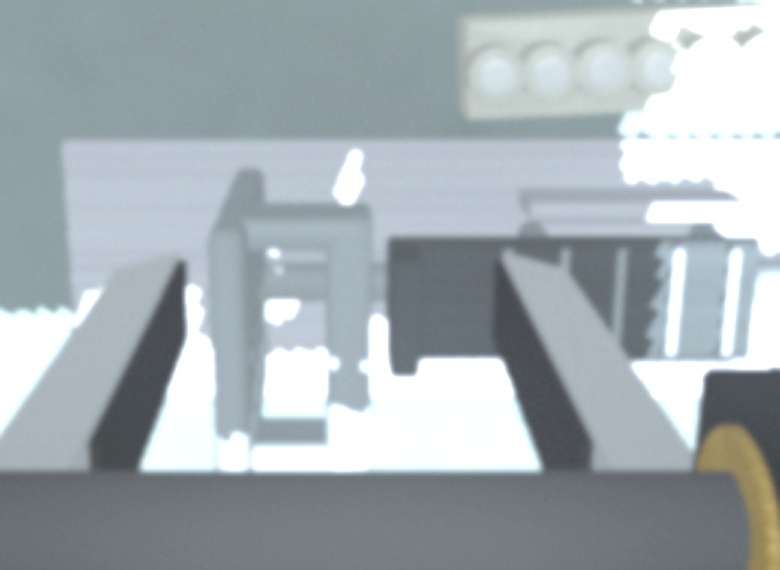

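The pad finger is on the catch: 5.3 N, about 7.7 mm pressed. The other finger sits behind the plate with a small gap. Now I'll push along +y.

```bash
python3 -m creep '{"linear": [[-0.016,0.038,-0.004],[-0.032,0.077,-0.004],[-0.048,0.115,-0.004],[-0.048,0.115,-0.004]], "spin": [0,0,0,0], "jaw": [-0.277,-0.277,-0.277,-0.277]}'
python3 - <<'E'
from h import *
a=vision.capture('wrist')[:,:,::-1];cv2.imwrite('pics/w4.png',a)
cv2.imwrite('pics/w4z.png',cv2.convertScaleAbs(cv2.resize(a[150:340,170:430],None,fx=3,fy=3,interpolation=2),alpha=1.5,beta=20))
E
```

```text
t: 4.42
eef_pos: [461.3, 148.9, 79.1]
tool_rot: [[-0.922, -0.387, 0.0], [-0.387, 0.922, -0.0], [-0.0, -0.0, -1.0]]
ft_force: [1.4, -2.4, 5.0]
gripper_width: 59.8
```

View pics/w4z.png

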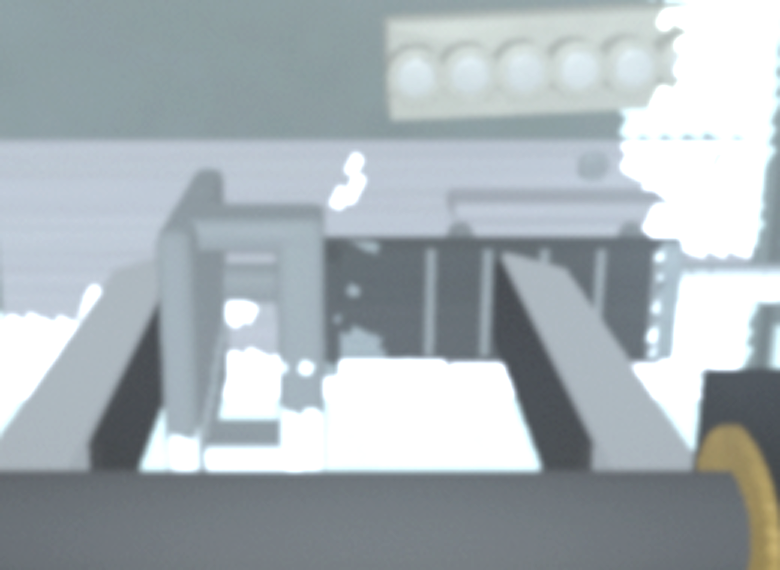

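The bar has now passed over the hump and the push force is about 2.8 N. I'll continue.

```bash
python3 -m creep '{"linear": [[-0.015,0.036,0],[-0.03,0.072,0],[-0.042,0.1,0],[-0.042,0.1,0]], "spin": [0,0,0,0], "jaw": [-0.277,-0.277,-0.277,-0.277]}'
```

```text
t: 4.97
eef_pos: [456.3, 160.8, 79.0]
tool_rot: [[-0.922, -0.387, 0.0], [-0.387, 0.922, -0.0], [-0.0, -0.0, -1.0]]
ft_force: [0.7, -2.5, 4.6]
gripper_width: 59.9
```

```bash
python3 -m creep '{"linear": [[-0.003,0.008,0],[-0.006,0.015,0],[-0.006,0.015,0]], "spin": [0,0,0], "jaw": [-0.277,-0.277,-0.277]}'
python3 -m creep '{"linear": [[-0.003,0.008,0],[-0.003,0.008,0]], "spin": [0,0], "jaw": [-0.277,-0.277]}'
```

```text
t: 5.35
eef_pos: [455.7, 162.3, 79.0]
tool_rot: [[-0.922, -0.387, 0.0], [-0.387, 0.922, -0.0], [-0.0, -0.0, -1.0]]
ft_force: [2.8, -4.4, 5.2]
gripper_width: 60.1
t: 5.6
eef_pos: [455.5, 162.9, 79.0]
tool_rot: [[-0.922, -0.387, 0.0], [-0.387, 0.922, -0.001], [0.0, -0.001, -1.0]]
ft_force: [3.4, -8.2, 5.5]
gripper_width: 60.3
```

Resistance climbs at the expected home position, so the stop has been reached. I'll back off 4 mm and then lift.

```bash
python3 -m creep '{"linear": [[0.013,-0.031,0],[0.013,-0.031,0.1],[0.013,-0.031,0.3],[0.013,-0.031,0.5],[0.013,-0.031,0.7],[0.013,-0.031,0.7]], "spin": [0,0,0,0,0,0], "jaw": [-0.277,-0.277,-0.277,-0.277,-0.277,-0.277]}'
python3 - <<'E'
from h import *
import pickle
pickle.dump(vision.camera_model('wrist'),open('w5.pkl','wb'))
a=vision.capture('wrist')[:,:,::-1];cv2.imwrite('pics/w5.png',a)
cv2.imwrite('pics/w5z.png',cv2.convertScaleAbs(cv2.resize(a[130:280,120:380],None,fx=3,fy=3,interpolation=2),alpha=1.5,beta=20))
E
```

```text
t: 6.35
eef_pos: [457.1, 160.1, 164.4]
tool_rot: [[-0.922, -0.387, 0.002], [-0.387, 0.922, 0.001], [-0.002, -0.0, -1.0]]
ft_force: [-0.2, -0.3, -0.1]
gripper_width: 60.0
```

View pics/w5z.png

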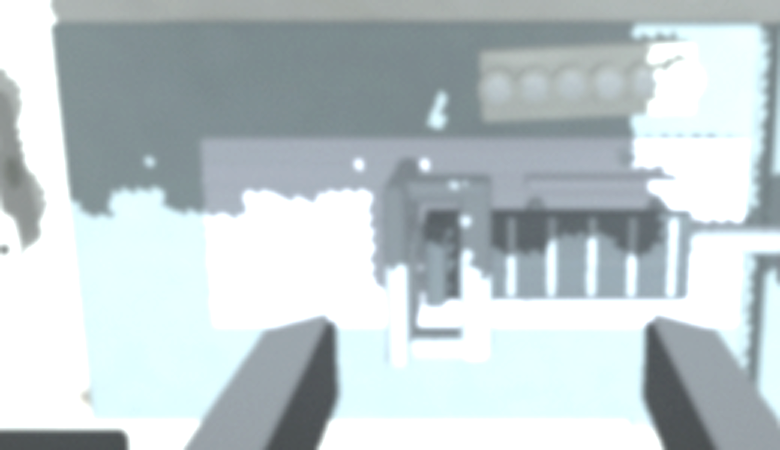

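The hump (about (437,265) in the zoom) now stands between the push plate and the cross bar. I'll measure the travel.

```bash
python3 - <<'E'
from h import *
import pickle
m=pickle.load(open('w5.pkl','rb'))
O=np.array([455.5,163.9]);t=np.radians(112.65);ey=np.array([np.cos(t),np.sin(t)]);ex=np.array([ey[1],-ey[0]])
f=lambda u,v,z:round(float((onz(m,120+(u+.5)/3-.5,130+(v+.5)/3-.5,z)[:2]-O)@ey),1)
print('plate back',f(388,330,110),'bar front',f(490,330,103),'bp',f(212,325,63))
print('hump back/front if up',f(426,270,97),f(446,270,97),'pad end up/down',f(688,260,87),f(688,260,78))
w=[f(0,0,60)]
e=lambda v,z:(onz(m,120+(600+.5)/3-.5,130+(v+.5)/3-.5,z)[:2]-O)@ex
print('catch width',[(z,e(297,z)-e(212,z)) for z in(77,87)])
E
```

```text
plate back -30.9 bar front -5.1 bp -89.5
hump back/front if up -21.9 -16.7 pad end up/down 48.9 50.8
catch width [(77, np.float64(24.925718526930936)), (87, np.float64(23.986071267465327))]
```

```bash
python3 - <<'E'
from h import *
print(r.get_obs()['ft_force']); print(r.job_done())
E
```

```text
[ 0.15926429 -0.28598593 -0.17711824]
the job is handed in; nothing more can be done
None
```

The bolt is home and the catch has sprung up behind its cross bar, as far as my last camera checks show. The job was handed in at about 6.4 s of the 32 s allowed, and no verdict was reported.

**What I did:** With the jaws 60 mm apart, one finger pressed the catch down about 8 mm (about 5 N) and stayed on it. The other finger pushed the plate along the case's +y until the push force climbed from about 2.5 N to about 9 N at the expected stop. I then backed off 4 mm and lifted clear.

**Last checks:**
- **Bolt:** the plate's back face moved from about y = -53 mm to -30.9 mm in the case's axes. That is about 22 mm, the full travel.
- **Catch:** the far end of its flat is back where it was before pressing (48.9 mm against 48.8 mm). The hump is visible between the push plate and the cross bar.
- **Catch width:** this check could not tell up from down. It measured 24 to 25 mm at either height, against the true 26 mm.
- **Robot:** the wrist force was near zero with the fingertips at 164 mm, 54 mm above the top of the push plate.
- **Loose things:** the arm kept clear of the terminal strip, LED driver and tape measure. I did not measure their positions again at the end.

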